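# Strip a laptop on the repair stand and stow the parts in the drawer

### The arm

A 6-joint arm with a two-finger parallel gripper is mounted at the origin on the work surface. World frame = base frame: x ahead of the robot, y to its left, z up, the work surface at z = 0. Lengths are in m, angles in rad, forces in N, time in s.
With the tool pointing down it reaches from about 0.3 to 0.825 m from the base axis. Payload 5.4 kg.
Tool frame: the origin (TCP) lies at the very end of the fingers, on their centre line; the grasp point (between the pads) lies 19 mm behind it; z points along the fingers, y is the line along which they close (so a half turn about z gives the same grasp; the last joint's range is limited). The gripper opens to 92 mm and grips with 3 to 60 N. Pads are 20 mm wide; open, the fingers measure 128 mm over their backs; the gripper's body (75 mm by 189 mm) begins 69 mm behind the grasp point.
Start: joints at [-1.448, 0.158, 1.597, -0, 1.386, -0.21], TCP at [0.188, -0.543, 0.215] pointing down, gripper open.
Joint ranges: [-2.91, 2.91], [-0.94, 2.29], [0.18, 2.7], [-1.29, 4.43], [0.17, 2.64], [-3, 3]. Speed limits (rad/s): [2.57, 2.57, 3.14, 3.14, 3.14, 3.14].

### API

Orientations are given as a rotation vector (axis times angle).
In Python, from workcell import bot gives the robot as it stands. Calls block until the motion is done:
- bot.goto(position, orientation): joint-space move of the TCP to a pose.
- bot.line_to(position, rot=None, max_speed=0.15): straight line of the TCP; rot=None keeps the orientation; max_speed is the mean speed in m/s.
- bot.set_joints(angles): joint-space move.
- bot.set_gripper(opening, newtons=None): opening from 0.0 (shut) to 1.0 (fully open); newtons is the grip in N (None keeps the last); returns when the fingers have stopped.
- bot.hold(seconds).
- bot.inverse_kinematics(position, orientation): joint angles nearest the present ones, or None.
- bot.read_camera(name): name is "scene" or "top"; returns a dict with "pixels" (480x640x3 uint8, blue, green, red), "fx", "fy", "cx", "cy" (pixels), "k1" (the pictures are not rectified: a ray, as slopes to the right and down, at radius r is drawn at 1 + k1 r^2 times it, then the intrinsics apply), "R" (3x3) and "t" (3): a world point X has camera coordinates R X + t. Camera axes: x right, y down, z forward; pixel columns grow to the right and rows downward; lengths in m; the calibration is good to about 2 mm. A picture is of the moment at which its call begins. There is no depth.
A pose or a line that the arm cannot do raises bot.MotionError and nothing moves.
- bot.job_done(): hands the job in; it is judged then, once.
Readings, each from a call of its own:
- bot.current_clock(): time.
- bot.current_joints(): joint angles.
- bot.current_joint_vel(): joint speeds.
- bot.current_effort(): joint torques, N m.
- bot.current_ee_pos(): TCP position.
- bot.current_tool_rot(): TCP orientation.
- bot.current_contact_force(): force on the tool from outside, world axes, zero at the start.
- bot.current_ft_torque(): the same for the moment, N m.
- bot.current_opening(): opening from 0.0 (shut) to 1.0 (fully open).
- bot.current_grip_force(): force on a finger pad.
Only numpy, scipy, OpenCV 4.12 (cv2) and the standard library are available. Lean on these libraries where they do the work, as an engineer would, in place of code of your own. Each camera call takes 0.05 s, during which the arm holds its last target. There are 200 camera calls.

### The job

Lift the hard drive, the SSD with its finned heatsink and the cooling fan out of the opened laptop on the sloping stand; their screws are already out. Lay all three flat on the floor of the open cabinet drawer, beside one another and without dropping them, then push the drawer gently until it is fully shut. Leave the tools and the other things on the bench where they are.

Things in the scene. Friction and masses are not known exactly. Their poses are not given: they have to be found in the camera images.
- stand: Fixed aluminium repair stand, left or right of the robot, the cabinet across from it. Its face slopes at 25 degrees and holds a laptop lying bottom up, cover off: 305 mm wide (y), 21 mm thick, underside from x -155, z 30 to x +40, z 121 mm. Origin on the bench below it; slope rises along +x (away from the robot), z up. Rim and fixed inner parts rise at most 11 mm above the laptop's inner floor.
- drive: Loose hard drive, lower right in the laptop seen from the robot: plain aluminium box 70 (x) x 100 (y) x 9.5 (z) mm, 0.1 kg. Origin at its centre; x up the slope, y along the laptop's width, z out of the laptop. Lies on the inner floor against two 5 mm high bosses at its lower side, at y +-34 mm. 25 mm of finger room beyond -x and +x sides, none beyond the ends (socket, rim).
- ssd: Loose SSD stick with finned aluminium heatsink, upper right in the laptop: 22 (x) x 80 (y) x 9 (z) mm, 0.035 kg. Origin at its centre; x up the slope, y along its length, z out of the laptop. Lies on the inner floor against two 5 mm high bosses at its lower side, at y +-34 mm. 25 mm of finger room beyond its -x and +x sides; a socket lies close to one end.
- fan: Loose black blower fan, upper left in the laptop, 9 mm thick (z), 0.045 kg: round housing of radius 31 mm about the origin (half thickness) with a straight outlet to y = +35 mm; flat sides at x -31 and +31 mm for y 0 to 35. x up the slope, z out of the laptop. Lies on the inner floor against 5 mm bosses below it at y +28 and -20 mm. 25 mm of finger room beyond x -31 and +31; fins at the outlet.
- cabinet: Fixed grey steel parts cabinet, 350 mm wide (y), 240 mm deep, 125 mm high, two drawers one above the other; only the upper one moves. Origin on the bench in the middle of its front face; x points into the cabinet, away from the robot, z up.
- drawer (a joint): How far the upper drawer is pulled out, in m: 0 is fully shut, 0.185 fully out; it starts 0.155 to 0.18 out. It slides along the cabinet's x with about 1.5 N of friction and stays where it is left.
- drawer_floor (a point): Middle of the drawer's inner floor, on its surface, 68 mm above the bench; moves with the drawer; axes as the cabinet's (x towards its back). Inside the drawer is 187 (x) x 310 (y) mm; walls 4 mm thick and 42 mm high above the floor, the front panel 51 mm. What lies farther along x than the drawer's opening less 97 mm is still under the cabinet's top.
- drawer_handle (a point): Middle of the bar handle of the drawer, 110 mm long along y and 11 mm thick, standing 35 mm in front of the drawer's front panel and 30 mm above the drawer's floor (98 mm above the bench); same axes as the cabinet.
- screwdriver: Bystander: small screwdriver with black handle lying on the bench, 170 mm long along its x, origin at its middle on the underside.
- screw_dish: Bystander: round steel dish of screws, 90 mm across, 18 mm high, origin at the middle of its underside.
- multimeter: Bystander: black multimeter lying on its back, 150 x 75 x 39 mm, origin at the middle of its underside.
- solvent_bottle: Bystander: white plastic bottle with black cap, 56 mm across, 140 mm high, origin at the middle of its underside.
Mind the look-alikes: they are no part of the job. Of the things like the drive, leave any that is orange; of the rest the smaller one is meant.

How it is judged:
On the way:
1. the drive, the SSD and the fan all lie flat on the floor of the open drawer, let go (x of drive in the frame of drawer_floor between -0.0935 and 0.0935 m and y of drive in the frame of drawer_floor between -0.155 and 0.155 m and z of drive in the frame of drawer_floor between 0 and 0.009 m and angle between the z axis of each of drive, ssd, fan and the z axis of drawer_floor, either way round below 0.12 rad and x of ssd in the frame of drawer_floor between -0.0935 and 0.0935 m and y of ssd in the frame of drawer_floor between -0.155 and 0.155 m and z of ssd in the frame of drawer_floor between 0 and 0.009 m and x of fan in the frame of drawer_floor between -0.0935 and 0.0935 m and y of fan in the frame of drawer_floor between -0.155 and 0.155 m and z of fan in the frame of drawer_floor between 0 and 0.009 m and linear speed of each of drive, ssd, fan below 0.02 m/s and contact force between the fingers and drive below 0.05 N and contact force between the fingers and ssd below 0.05 N and contact force between the fingers and fan below 0.05 N and value of joint drawer above 0.1 m), for 0.1 s.
At the end, for the whole second after the job is handed in: The drive, the SSD and the fan each lie inside the drawer, flat on its floor (within 7 degrees, either face up, centre less than 9 mm above the floor, so none lies on another or on a wall), at rest and let go, and the drawer is shut to within 5 mm (x of drive in the frame of drawer_floor between -0.0935 and 0.0935 m and y of drive in the frame of drawer_floor between -0.155 and 0.155 m and z of drive in the frame of drawer_floor between 0 and 0.009 m and angle between the z axis of each of drive, ssd, fan and the z axis of drawer_floor, either way round below 0.12 rad and x of ssd in the frame of drawer_floor between -0.0935 and 0.0935 m and y of ssd in the frame of drawer_floor between -0.155 and 0.155 m and z of ssd in the frame of drawer_floor between 0 and 0.009 m and x of fan in the frame of drawer_floor between -0.0935 and 0.0935 m and y of fan in the frame of drawer_floor between -0.155 and 0.155 m and z of fan in the frame of drawer_floor between 0 and 0.009 m and linear speed of each of drive, ssd, fan below 0.02 m/s and contact force between the fingers and drive below 0.05 N and contact force between the fingers and ssd below 0.05 N and contact force between the fingers and fan below 0.05 N and value of joint drawer below 0.005 m); the robot touches nothing.
It fails at once if the drive, the SSD or the fan falls or is thrown: it moves faster than 0.6 m/s without being held (a free fall of about 2 cm) ((linear speed of drive above 0.6 m/s and contact force between the fingers and drive below 0.05 N) or (linear speed of ssd above 0.6 m/s and contact force between the fingers and ssd below 0.05 N) or (linear speed of fan above 0.6 m/s and contact force between the fingers and fan below 0.05 N)).
It fails at once if the drawer is slammed: it closes faster than 0.5 m/s (velocity of joint drawer below -0.5 m/s).
It fails at once if the screwdriver, the screw dish, the multimeter or the bottle is pushed more than 3 cm (distance of any of screwdriver, screw_dish, multimeter, solvent_bottle from where it was at the start of the episode above 0.03 m).
It also fails if it takes over 72 s, if anything falls off the work surface, if the arm or the gripper's body presses on something with over 40 N, if the wrist force passes 120 N, or if a joint passes its speed limit or range.

## Working session

There is one attempt and no reset: what is moved stays moved. The work goes in short steps, each a Python script; the robot and the scene stay as the last script left them, time stands still between calls to the robot, and variables do not carry over. Pictures are saved under pics/ and viewed, at most 10 in all, crops included, and the job is handed in when it is done.

```bash
mkdir -p pics; ls
python3 - <<'E'
from workcell import bot
import cv2
for n in("scene","top"):
    c=bot.read_camera(n); cv2.imwrite(f"pics/{n}0.png",c["pixels"])
    print(n,{k:(v.tolist() if hasattr(v,'tolist') else v) for k,v in c.items() if k!="pixels"})
print(bot.current_clock())
E
```

```text
pics
scene {'fx': 517.0784601200097, 'fy': 517.0784601200097, 'cx': 323.811136380117, 'cy': 244.86014705683922, 'k1': 0.05248469353860777, 'R': [[-0.4050027313604146, 0.914272796142556, 0.008834128382383562], [0.7145896792690519, 0.32254544384318334, -0.6207463466973908], [-0.5703809059503636, -0.24509118892705306, -0.7839616899042747]], 't': [0.31341106959548054, -0.29815496720074575, 1.5262274945894525]}
top {'fx': 454.85519253409467, 'fy': 454.85519253409467, 'cx': 308.22747799076353, 'cy': 244.1127002369467, 'k1': -0.03582230102530461, 'R': [[0.028534112944087045, -0.9995430098001667, 0.009978775381703808], [-0.9981469894210673, -0.029028154804750083, -0.05347853530428251], [0.05374376157428899, -0.008434322038899966, -0.9985191386766656]], 't': [-0.12373958076928691, 0.5404248507569718, 1.258412430831039]}
0.1
```

View pics/scene0.png

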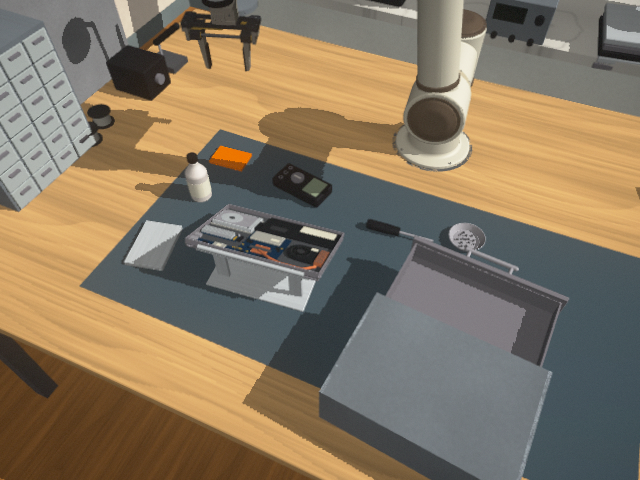

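View pics/top0.png

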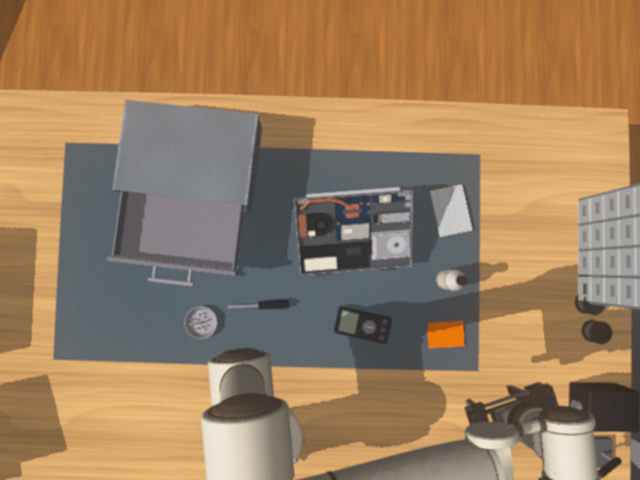

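The scene view (from behind) shows the laptop on its stand at (265,245) and the open drawer at (460,300). In the top view the laptop is at about (355,232), with the drive at (391,247), SSD (393,217) and fan (319,222). The drawer is at (180,230) with its handle at (171,280). The look-alikes are orange (446,334) and white (452,210).

```bash
cat > h.py <<'E'
import numpy as np, cv2
from workcell import bot
from scipy.spatial.transform import Rotation as Ro
def ray(c,uv):
    uv=np.array(uv,float); K=np.array([[c["fx"],0,c["cx"]],[0,c["fy"],c["cy"]],[0,0,1]])
    s=cv2.undistortPoints(uv.reshape(-1,1,2),K,np.array([c["k1"],0,0,0.]))[:,0]
    R=np.array(c["R"]); t=np.array(c["t"])
    return -R.T@t, np.c_[s,np.ones(len(s))]@R
def on_plane(c,uv,n,d):   # n.X=d
    o,D=ray(c,uv); n=np.array(n,float); return o+D*((d-o@n)/(D@n))[:,None]
def proj(c,X):
    R=np.array(c["R"]);P=np.atleast_2d(X)@R.T+np.array(c["t"]); s=P[:,:2]/P[:,2:]
    s=s*(1+c["k1"]*(s**2).sum(1,keepdims=True)); return s*c["fx"]+[c["cx"],c["cy"]]
E
python3 - <<'E'
from h import *
t=bot.read_camera("top");s=bot.read_camera("scene")
a=cv2.resize(t["pixels"][180:285,285:420],None,fx=5.9,fy=5.7,interpolation=cv2.INTER_CUBIC)
cv2.imwrite("pics/lap_top.png",a); print(a.shape)
b=cv2.resize(s["pixels"][195:285,180:350],None,fx=4.7,fy=4.7,interpolation=cv2.INTER_CUBIC)
cv2.imwrite("pics/lap_scene.png",b); print(b.shape)
b=cv2.resize(t["pixels"][95:345,105:300],None,fx=2.4,fy=2.4,interpolation=cv2.INTER_CUBIC)
cv2.imwrite("pics/cab_top.png",b); print(b.shape)
E
```

```text
(598, 796, 3)
(423, 799, 3)
(600, 468, 3)
```

View pics/lap_top.png

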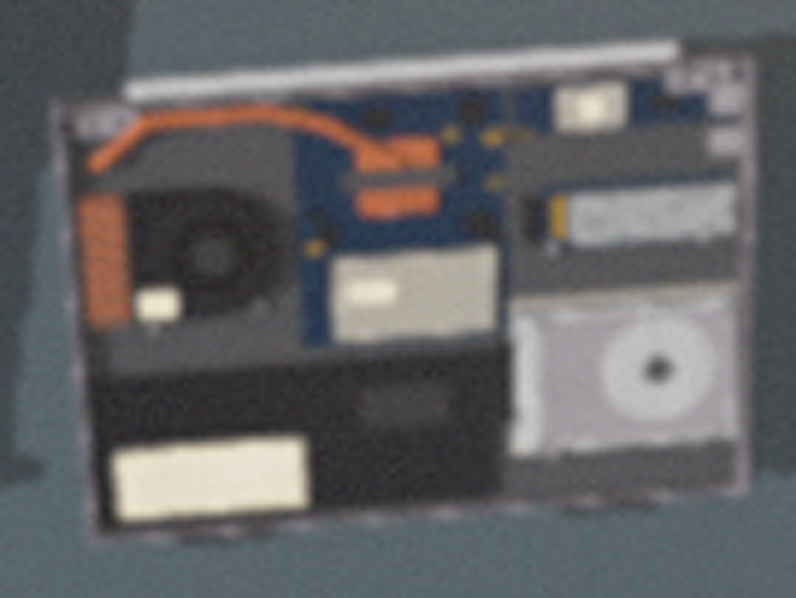

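View pics/lap_scene.png

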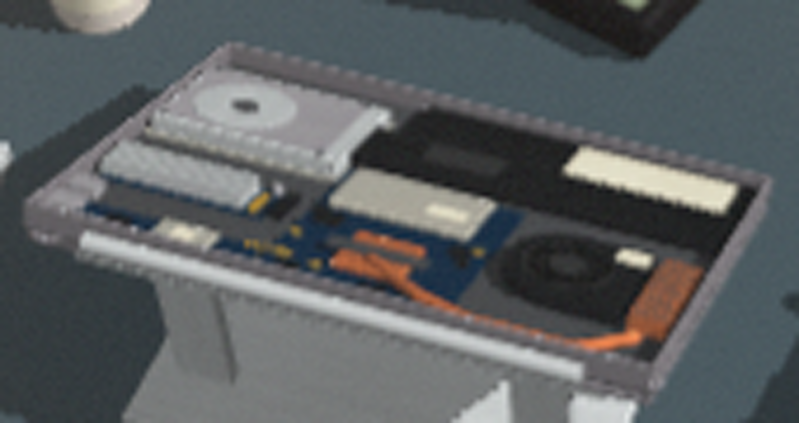

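View pics/cab_top.png

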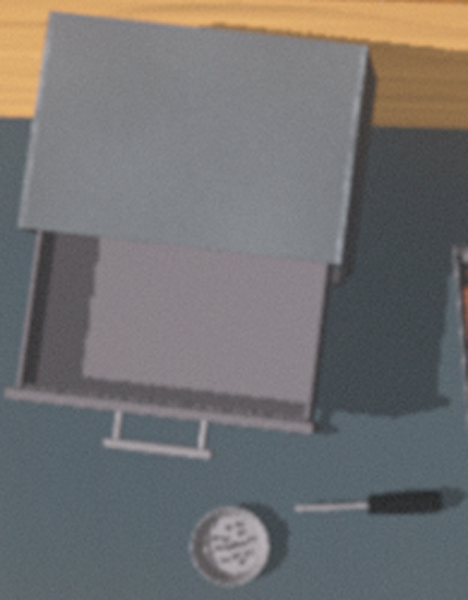

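The crops show the drive, SSD and fan clearly: drive top face (512,302)-(738,447), SSD (552,190)-(738,243), fan hub (212,253). Next I turn these into positions.

```bash
cat > m.py <<'E'
from h import *
t=bot.read_camera("top");s=bot.read_camera("scene")
T=lambda P:np.array(P,float)/[5.9,5.7]+[285,180]
S=lambda P:np.array(P,float)/4.7+[180,195]
C=lambda P:np.array(P,float)/2.4+[105,95]
np.set_printoptions(precision=4,suppress=True)
Z=[0,0,1]
lo=on_plane(t,T([(97,535),(745,492)]),Z,.049)
hiA=on_plane(t,T([(55,100),(752,55)]),Z,.140);hiB=on_plane(t,T([(55,100),(752,55)]),Z,.121)
print("low",lo,np.linalg.norm(lo[0]-lo[1]));print("hi",hiA,hiB,np.linalg.norm(hiA[0]-hiA[1]))
ax=lambda P:np.arctan2(-(P[0]-P[1])[0],(P[0]-P[1])[1])
print("yaw",ax(lo),ax(hiA))
def tri(a,b):
    o1,d1=ray(t,T([a]));o2,d2=ray(s,S([b]));A=np.c_[d1[0],-d2[0]]
    l=np.linalg.lstsq(A,o2-o1,rcond=None)[0];p,q=o1+d1[0]*l[0],o2+d2[0]*l[1];return (p+q)/2,np.linalg.norm(p-q)
yaw=(ax(lo)+ax(hiA))/2; c,sn=np.cos(yaw),np.sin(yaw); Rs=np.array([[c,-sn,0],[sn,c,0],[0,0,1]])
m=lo.mean(0); O=m-Rs@[-.1639,0,.049]; print("O",O,"yaw",yaw)
a=np.radians(25);Rl=Rs@Ro.from_euler('y',-a).as_matrix() # laptop axes
B=O+Rs@[-.155,0,.030]    # laptop underside low-edge middle
L=lambda X:(np.atleast_2d(X)-B)@Rl
print("in laptop frame: rim",L(lo),L(hiA),L(hiB))
for n,p,q in(("drive hole",(658,370),(245,105)),("hub",(212,252),(566,262)),("ssd c",(648,214),(186,172)),("battery label",(210,480),(651,180)),("chip",(415,293),(413,204))):
    X,e=tri(p,q);print(n,X,e,L(X))
n=Rl[:,2]
for nm,P,h in(("drive",[(512,304),(739,292),(735,438),(512,455)],.0195),("ssd",[(552,192),(738,180),(738,232),(552,245)],.019),("fan",[(212,253),(132,255),(290,250),(212,188),(212,317)],.019)):
    X=on_plane(t,T(P),n,B@n+h);print(nm,L(X),L(X.mean(0)))
f=on_plane(t,C([(20,228),(340,265)]),Z,.125);b=on_plane(t,C([(52,12),(368,47)]),Z,.125)
print("cab",f,b,np.linalg.norm(f[0]-f[1]),ax(f),ax(b),np.linalg.norm(f.mean(0)-b.mean(0)))
p=on_plane(t,C([(5,395),(315,432)]),Z,.119);h=on_plane(t,C([(103,443),(210,455)]),Z,.1)
print("panel",p,ax(p),"handle",h,h.mean(0))
E
python3 m.py
```

```text
low [[ 0.4605 -0.0917  0.049 ]
 [ 0.4895 -0.3907  0.049 ]] 0.3003843931552107
hi [[ 0.6544 -0.0684  0.14  ]
 [ 0.684  -0.3691  0.14  ]] [[ 0.6573 -0.0679  0.121 ]
 [ 0.6874 -0.3736  0.121 ]] 0.3021598028194376
yaw 0.0964012724962066 0.09811877589820328
O [ 0.6381 -0.2253 -0.    ] yaw 0.09726002419720495
in laptop frame: rim [[ 0.0001  0.1502  0.0209]
 [-0.0002 -0.1502  0.021 ]] [[ 0.2154  0.1546  0.0209]
 [ 0.2157 -0.1476  0.0208]] [[ 0.2101  0.1548  0.0024]
 [ 0.2104 -0.1524  0.0023]]
drive hole [ 0.5449 -0.3432  0.075 ] 0.0015646244379902154 [[ 0.0651 -0.1083  0.0193]]
hub [ 0.5914 -0.1386  0.1077] 0.0007629272358707702 [[0.1389 0.0909 0.021 ]]
ssd c [ 0.6148 -0.3313  0.104 ] 0.0022123972478313176 [[ 0.1414 -0.1032  0.0157]]
battery label [ 0.4878 -0.1421  0.0523] 0.0017541788661464355 [[0.0217 0.0974 0.0145]]
chip [ 0.5766 -0.2299  0.088 ] 0.0028375558774253163 [[0.1091 0.0014 0.0131]]
drive [[ 0.1034 -0.0426  0.0195]
 [ 0.1019 -0.1451  0.0195]
 [ 0.0278 -0.1452  0.0195]
 [ 0.0267 -0.0421  0.0195]] [[ 0.065  -0.0937  0.0195]]
ssd [[ 0.1565 -0.0607  0.019 ]
 [ 0.1566 -0.1434  0.019 ]
 [ 0.1314 -0.144   0.019 ]
 [ 0.1309 -0.0607  0.019 ]] [[ 0.1438 -0.1022  0.019 ]]
fan [[0.1378 0.0904 0.019 ]
 [0.1393 0.1258 0.019 ]
 [0.1368 0.0559 0.019 ]
 [0.1689 0.0889 0.019 ]
 [0.1065 0.0919 0.019 ]] [[0.1379 0.0906 0.019 ]]
cab [[0.6631 0.3998 0.125 ]
 [0.6327 0.0537 0.125 ]] [[0.9015 0.3785 0.125 ]
 [0.8716 0.0323 0.125 ]] 0.3473996593336671 -0.08741339660504513 -0.08607517496341348 0.2396148036562399
panel [[0.4833 0.409  0.119 ]
 [0.4537 0.0747 0.119 ]] -0.0883721448860634 handle [[0.4346 0.3074 0.1   ]
 [0.4251 0.1904 0.1   ]] [0.4298 0.2489 0.1   ]
```

```bash
cat >> h.py <<'E'
np.set_printoptions(precision=4,suppress=True)
a=np.radians(25);Rl=Ro.from_euler('z',.09726).as_matrix()@Ro.from_euler('y',-a).as_matrix()
O=np.array([.6381,-.2253,0]);B=O+Ro.from_euler('z',.09726).apply([-.155,0,.030])
lap=lambda x,y,h:B+Rl@[x,y,h]
CO=np.array([.6479,.2267,0]);Rc=Ro.from_euler('z',-.0872).as_matrix()
cab=lambda x,y,z:CO+Rc@[x,y,z]
def tool(R,sg): # tool frame: z into surface, y along R's x
    return Ro.from_matrix(np.c_[sg*R[:,1],sg*R[:,0],-R[:,2]]).as_rotvec()
E
python3 - <<'E'
from h import *
from scipy.signal import find_peaks
from scipy.ndimage import map_coordinates
for nm in("top","scene"):
    c=bot.read_camera(nm);g=cv2.GaussianBlur(cv2.cvtColor(c["pixels"],cv2.COLOR_BGR2GRAY),(0,0),.7).astype(float)
    for lab,y0,x0,x1 in(("drive",(-.135,-.06),.01,.12),("ssd",(-.135,-.075),.115,.17),("fan",(.075,.1),.09,.18)):
        xs=np.arange(x0,x1,.0005);p=0
        for y in np.linspace(*y0,12):
            uv=proj(c,np.array([lap(x,y,.0195) for x in xs]));p=p+map_coordinates(g,[uv[:,1],uv[:,0]],order=1)/12
        d=np.gradient(cv2.GaussianBlur(p.reshape(-1,1),(1,9),1.5)[:,0]);k,_=find_peaks(abs(d),height=.8)
        print(nm,lab,[(round(xs[i],4),round(d[i],1)) for i in k])
for sg in(1,-1):
    for p,r in((lap(.065,-.094,.0125),tool(Rl,sg)),(lap(.138,.1,.0125),tool(Rl,sg)),(cab(-.087,-.089,.07),tool(Rc,sg)),(cab(-.087,.114,.2),tool(Rc,sg))):
        print(sg,p,bot.inverse_kinematics(p,r))
E
```

```text
top drive [(np.float64(0.0285), np.float64(4.4)), (np.float64(0.1085), np.float64(-3.9))]
top ssd [(np.float64(0.1315), np.float64(4.4)), (np.float64(0.1565), np.float64(-5.3))]
top fan [(np.float64(0.1085), np.float64(-1.8)), (np.float64(0.1705), np.float64(2.2))]
scene drive [(np.float64(0.028), np.float64(2.6)), (np.float64(0.1035), np.float64(-0.9)), (np.float64(0.1175), np.float64(-2.7))]
scene ssd [(np.float64(0.119), np.float64(-2.8)), (np.float64(0.131), np.float64(3.5)), (np.float64(0.166), np.float64(-3.8))]
scene fan [(np.float64(0.093), np.float64(1.7)), (np.float64(0.1075), np.float64(-1.4)), (np.float64(0.178), np.float64(1.6))]
1 [ 0.5463 -0.3287  0.0688] [-0.9203  0.2661  1.8486  0.4984  0.8513 -1.3171]
1 [ 0.5933 -0.1292  0.0997] [-0.5543  0.0823  1.9888  0.3841  0.7531 -0.8915]
1 [0.5535 0.1456 0.07  ] [ 0.0462  0.3056  1.7265 -0.      1.1096  0.1334]
1 [0.5712 0.3478 0.2   ] [ 0.3668  0.4081  1.3229 -0.      1.4105  0.454 ]
-1 [ 0.5463 -0.3287  0.0688] [-0.9203  0.2661  1.8486  0.4984  0.8513  1.8245]
-1 [ 0.5933 -0.1292  0.0997] [-0.5543  0.0823  1.9888  0.3841  0.7531  2.2501]
-1 [0.5535 0.1456 0.07  ] None
-1 [0.5712 0.3478 0.2   ] [ 0.3668  0.4081  1.3229 -0.      1.4105 -2.6876]
```

```bash
cat >> h.py <<'E'
rl,rc=tool(Rl,1),tool(Rc,1)
def F(): return np.array(bot.current_contact_force())
def pick(x,y,open_mm,tip=.0122,grip=25):
    bot.set_gripper(open_mm/92)
    bot.goto(lap(x,y,.09),rl); bot.line_to(lap(x,y,.03),max_speed=.15)
    f0=F()
    for h in np.arange(.024,tip-.0005,-.003):
        bot.line_to(lap(x,y,max(h,tip)),max_speed=.04); d=(F()-f0)@Rl
        if np.linalg.norm(d)>4: print("contact",h,d); break
    e=np.array(bot.current_ee_pos());print("tip h",((e-B)@Rl),d)
    return f0
def grab(f0,grip=25):
    bot.set_gripper(0,grip);print("open mm",bot.current_opening()*92,"grip",bot.current_grip_force(),(F()-f0)@Rl)
E
python3 - <<'E'
from h import *
f0=pick(.0645,-.0937,80)
c=bot.read_camera("scene");cv2.imwrite("pics/g1.png",cv2.resize(c["pixels"][150:290,150:350],None,fx=4,fy=4,interpolation=cv2.INTER_CUBIC))
print(bot.current_clock(),bot.current_opening()*92)
E
```

```text
tip h [ 0.0644 -0.0936  0.012 ] [-0.1091  0.4629  0.5309]
4.1333 79.74081864816851
```

View pics/g1.png

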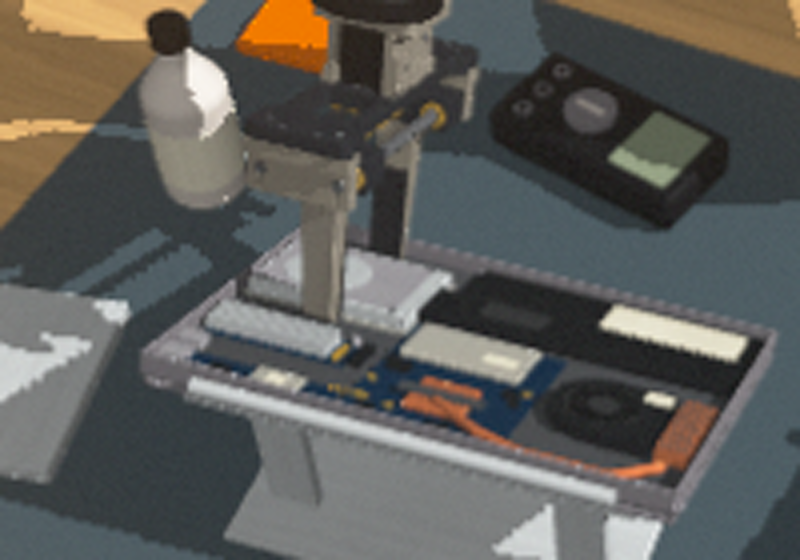

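The fingers straddle the drive: the near finger is at (322,300) between drive and SSD, and nothing is touching. Grasping and placing next.

```bash
cat >> h.py <<'E'
def place(cx,cy,rel_mm):
    bot.goto(cab(cx,cy,.25),rc); bot.line_to(cab(cx,cy,.125),max_speed=.2); bot.line_to(cab(cx,cy,.079),max_speed=.1)
    print("held mm",bot.current_opening()*92); f0=F()
    for z in np.arange(.076,.067,-.001):
        bot.line_to(cab(cx,cy,z),max_speed=.03); d=F()-f0
        if d[2]>2: break
    print("touch z",z,bot.current_ee_pos(),d)
    bot.set_gripper(rel_mm/92); print("after",F()-f0,bot.current_grip_force())
    bot.line_to(cab(cx,cy,.14),max_speed=.15)
def lift(x,y):
    bot.line_to(lap(x,y,.05),max_speed=.08); print("lifted mm",bot.current_opening()*92,"grip",bot.current_grip_force())
    p=lap(x,y,.05); p[2]=.27; bot.line_to(p,max_speed=.25)
E
python3 - <<'E'
from h import *
x,y=.0645,-.0937
grab(F()); lift(x,y)
place(-.087,-.089,84); print(bot.current_clock())
for n in("top","scene"):
    c=bot.read_camera(n)["pixels"]; cv2.imwrite(f"pics/p1{n}.png",c)
a=cv2.imread("pics/p1top.png")[80:330,95:295];b=cv2.imread("pics/p1scene.png")[190:440,330:590]
cv2.imwrite("pics/p1.png",cv2.resize(np.hstack([a,b]),None,fx=1.7,fy=1.7))
E
```

```text
open mm 69.66561107140768 grip 24.991701543331146 [-1.5178 -0.9691  0.1455]
lifted mm 69.79976634626331 grip 24.991345703601837
held mm 69.81151902436193
touch z 0.06899999999999999 [0.5542 0.1456 0.07  ] [-1.4918  0.514   5.6353]
after [-0.4206 -0.4182  0.98  ] 0.0
12.0417
```

View pics/p1.png

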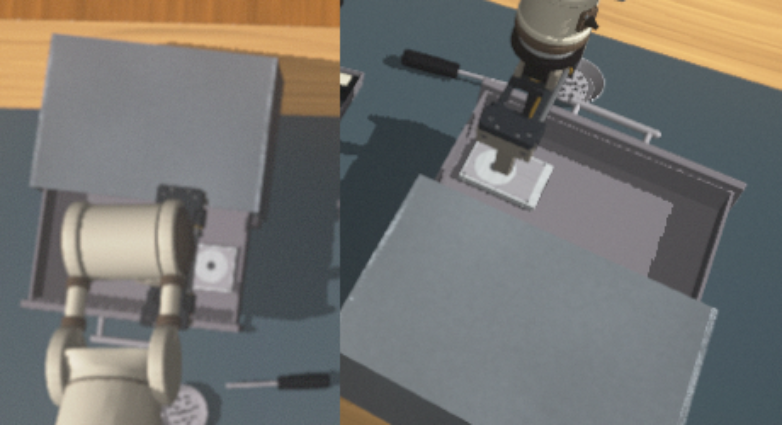

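The drive lies flat in the drawer's right part, at (215,265) in the left half and (497,172) in the right half. On to the SSD.

```bash
cat > run.py <<'E'
from h import *
import sys
x,y,o,w,cy,grip=map(float,sys.argv[1:])
p=np.array(bot.current_ee_pos()); p[2]=.25; bot.line_to(p,max_speed=.25)
f0=pick(x,y,o); grab(f0,grip)
if abs(bot.current_opening()*92-w)>3: sys.exit("bad grasp")
lift(x,y); place(-.087,cy,w+14); print(bot.current_clock())
E
python3 run.py .1428 -.1022 31 22 .017 15
```

```text
tip h [ 0.1427 -0.1021  0.012 ] [-0.0918 -0.2377 -0.8179]
open mm 21.464564210493275 grip 14.989003837108612 [-0.0231  0.0861 -1.5318]
lifted mm 22.01250904889728 grip 14.988370388746262
held mm 21.92923023071352
touch z 0.06899999999999999 [0.5634 0.2513 0.07  ] [-0.0707 -0.9235  5.9555]
after [-0.6252 -0.5893 -0.4172] 0.0
25.3667
```

```bash
python3 run.py .1395 .1005 71 62 .114 15
python3 - <<'E'
from h import *
p=np.array(bot.current_ee_pos()); p[2]=.25; bot.line_to(p,max_speed=.25)
bot.set_gripper(0)
bot.goto(cab(-.33,.0,.25),rc); print(bot.current_clock())
a=bot.read_camera("top")["pixels"][80:330,95:295];b=bot.read_camera("scene")["pixels"][190:440,330:590]
cv2.imwrite("pics/p3.png",cv2.resize(np.hstack([a,b]),None,fx=1.7,fy=1.7))
E
```

```text
tip h [0.1393 0.1006 0.012 ] [-0.1421 -0.7194 -0.7941]
open mm 61.62732396873574 grip 14.999079555273056 [-0.5455 -1.0069 -1.499 ]
lifted mm 61.7003150626118 grip 14.99917209148407
held mm 61.978292484280736
touch z 0.06799999999999999 [0.5717 0.3479 0.0691] [-1.5075 -1.4494  5.4035]
after [ 2.2992 -0.4939  5.1247] 1.8938171491026878
37.9667
40.75
```

View pics/p3.png

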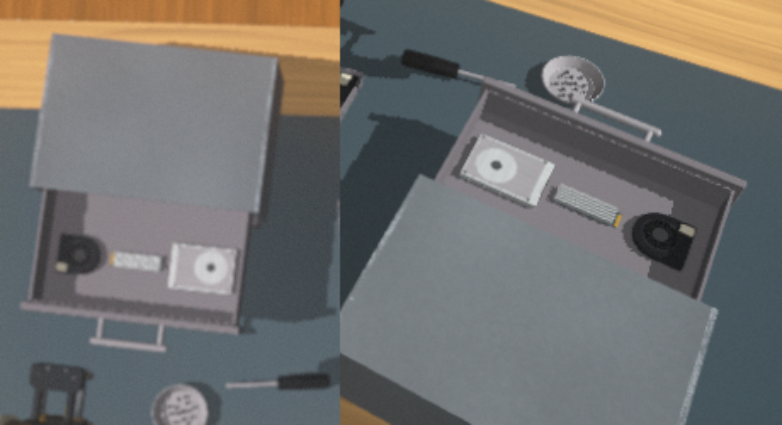

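All three lie flat, side by side and clear of each other: fan (80,255), SSD (135,262) and drive (205,267) in the left half. Now I push the drawer at its handle.

Run:
```python
from h import *
bot.line_to(cab(-.28,0,.25),max_speed=.2); bot.line_to(cab(-.28,0,.08),max_speed=.15)
f0=F(); bot.line_to(cab(-.235,0,.08),max_speed=.05); print((F()-f0)@Rc)
bot.line_to(cab(-.15,0,.08),max_speed=.07); print((F()-f0)@Rc)
bot.line_to(cab(-.08,0,.08),max_speed=.07); print((F()-f0)@Rc)
for x in np.arange(-.077,-.045,.002):
    bot.line_to(cab(x,0,.08),max_speed=.03); d=(F()-f0)@Rc
    if d[0]<-8: break
print(x,d,bot.current_clock())
bot.hold(.1); bot.line_to(cab(x-.06,0,.08),max_speed=.1); bot.line_to(cab(-.25,0,.25),max_speed=.25)
bot.goto(cab(-.33,0,.25),rc); print(bot.current_clock(),F()-f0)
a=bot.read_camera("top")["pixels"][80:330,95:295];b=bot.read_camera("scene")["pixels"][190:440,330:590]
cv2.imwrite("pics/p4.png",cv2.resize(np.hstack([a,b]),None,fx=1.7,fy=1.7))
```

```text
[-0.5934  0.2642  0.538 ]
[0.7951 0.0846 0.3616]
[-0.2948  0.0317 -0.4142]
-0.060999999999999985 [-12.3406  -1.4549   7.8748] 48.35
50.6167 [1.3374 0.9446 0.2111]
```

View pics/p4.png

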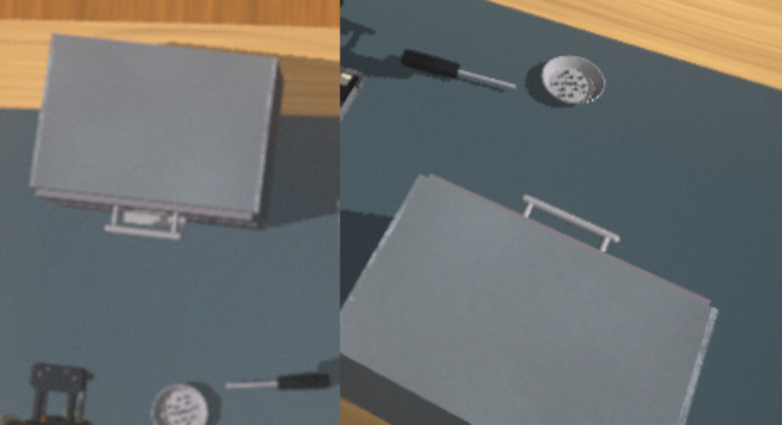

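The drawer looks shut, with the handle at (145,233) close to the cabinet face. A firmer push confirms it's at the stop.

Run:
```python
from h import *
t=bot.read_camera("top")
h=on_plane(t,np.array([(106,229),(180,237)])/1.7+[95,80],[0,0,1],.1)
print("handle cab",(h.mean(0)-CO)@Rc)
bot.goto(cab(-.25,0,.25),rc); bot.line_to(cab(-.12,0,.08),max_speed=.2); f0=F()
bot.line_to(cab(-.068,0,.08),max_speed=.08)
for x in np.arange(-.066,-.048,.001):
    bot.line_to(cab(x,0,.08),max_speed=.02); d=(F()-f0)@Rc
    print(round(x,3),d[0],((np.array(bot.current_ee_pos())-CO)@Rc)[0])
    if d[0]<-20: break
bot.line_to(cab(x-.06,0,.08),max_speed=.1); bot.line_to(cab(-.2,0,.22),max_speed=.25)
bot.hold(.3);print(bot.current_clock())
```

```text
handle cab [-0.0479  0.0022  0.1   ]
-0.066 -0.5699119206720754 -0.06618353365534471
-0.065 0.6184250018910612 -0.06499815183298803
-0.064 0.1300597631684465 -0.0640240941213662
-0.063 -5.399900102170964 -0.06392446668455212
-0.062 -8.342430710665477 -0.06389860068050514
-0.061 -11.727513997754397 -0.06390242884025915
-0.06 -15.093059359575516 -0.06385796260263765
-0.059 -18.556476782923298 -0.0638383521444674
-0.058 -21.064116085040727 -0.0638422930021276
57.3
```

```bash
python3 -c "
from workcell import bot
print(bot.job_done())"
```

```text
the job is handed in; nothing more can be done
None
```

The drive, SSD and fan lie flat side by side in the drawer, which is pushed to a firm stop (no movement under about 20 N), and the job was handed in at about 57 s; no verdict came back.

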